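Reset the tripped breaker on the power box

TASK

One of the four breakers on the yellow power box has tripped: its black lever stands halfway between off and on. Reset it with light fingertip pushes, without pinching it: first push its lever all the way down the panel (towards the sockets) to off, so that the mechanism re-arms, then push it all the way up the panel to on, and take the hand away. Do not touch the other three breakers, and leave the tools and the spark plug where they lie.

Things in the scene. Friction and masses are not known exactly. Their poses are not given: they have to be found in the camera images.
- power_box: yellow portable power box, fixed, 240 mm deep (x) by 330 mm wide (y); four blue sockets stick 24 mm out of its front. Origin: centre of underside; z up, x to its back (away from the robot at yaw 0), y to its left. The front is 80 mm high; from there (x = -120 mm) the panel rises at 15 degrees to x = +35 mm; behind it is a flat ledge 122 mm high. Four alike breakers sit in a row on the panel
- breaker_tripped: the tripped breaker: white nose 51 mm (up the slope) by 54 mm wide, 8 mm proud of the panel, black lever. Origin on the panel face under the nose's middle, 101 mm above the worktop, at box x = -40 mm and box y = -108, -36, +36 or +108 mm (the four breakers, 72 mm apart, change places). Axes as the box's
- lever_tripped (a joint): lever of the tripped breaker, alone in standing midway at the start: 0 = square to the panel, -0.5 = off (leaning down the panel), +0.5 = on (up the panel). Over-centre: stays put within about 0.15 of midway; pushed past 0.3 either way it snaps to its end stop and stays. Takes under 1 N at the tip from midway, 2 to 8 N out of an end. Its foot shows red at on, green at off
- tip_tripped (a point): middle of the outer end of the tripped breaker's lever, 34 mm from the pivot; frame turns with the lever, y along the pivot (the box's y). The pivot is 2 mm above the panel face, 6 mm below the nose's face, so at 0 the lever sticks 28 mm out of the nose, leaning 15 degrees from vertical towards the box's front. Lever 26 mm wide, 8.5 to 10 mm thick, smooth plastic
- lever_on1 (a joint): toggle lever of a breaker that is on, same make and values as lever_tripped; to be left alone
- tip_on1 (a point): middle of the outer end of the lever of a breaker that is on, 34 mm from its pivot
- breaker_on1: a breaker that is on, with its lever; origin on the panel face under the middle of its nose
- lever_on2 (a joint): toggle lever of the other breaker that is on, same make and values as lever_tripped; to be left alone
- tip_on2 (a point): middle of the outer end of the lever of the other breaker that is on, 34 mm from its pivot
- breaker_on2: the other breaker that is on, with its lever; origin on the panel face under the middle of its nose
- lever_off (a joint): toggle lever of the breaker that was switched off on purpose, same make and values as lever_tripped; to be left alone
- tip_off (a point): middle of the outer end of the lever of the breaker that was switched off on purpose, 34 mm from its pivot
- breaker_off: the breaker that was switched off on purpose, with its lever; origin on the panel face under the middle of its nose
- hex_keys: red folding hex key set, 32 x 98 x 26 mm, loose on the box's ledge; origin: centre of its underside
- plug: light grey spark plug, 19 x 69 x 19 mm, loose on the box's ledge; origin: centre of its underside
- black_pliers: pliers with black handles, 61 x 183 x 16 mm, loose on the worktop to the left of the box; origin: centre of its underside
- red_driver: screwdriver with a red handle, 29 x 221 x 28 mm, loose on the worktop to the right of the box; origin: centre of its underside

How it is judged (in metres and radians):
On the way, in this order (a step that is already met when the one before it is completed fails the run):
1. the tripped breaker's lever is pushed fully to off (value of joint lever_tripped below -0.44 rad), for 0.1 s.
2. the same lever is pushed fully to on (value of joint lever_tripped above 0.44 rad), for 0.2 s.
At the end, for the whole second after the job is handed in: the tripped breaker's lever rests at on (above 0.44 rad), the other three levers are as they were (two on, one off, within 0.1 rad), the hex keys, spark plug, pliers and screwdriver lie within 10 mm of where they were (value of joint lever_tripped above 0.44 rad and value of joint each of lever_on1, lever_on2 above 0.4 rad and value of joint lever_off below -0.4 rad and distance of each of hex_keys, plug, black_pliers, red_driver from where it was at the start of the episode below 0.01 m); the robot touches nothing.
It fails at once if another breaker is touched (over 2 N) (contact force between any of the fingers, the arm and breaker_on1 above 2 N or contact force between any of the fingers, the arm and breaker_on2 above 2 N or contact force between any of the fingers, the arm and breaker_off above 2 N).
It fails at once if another breaker's lever is moved (not (value of joint each of lever_on1, lever_on2 above 0.4 rad and value of joint lever_off below -0.4 rad)).
It fails at once if the box or the tripped breaker is pushed hard or pinched (over 30 N), not lightly pushed (contact force between any of the fingers, the arm and power_box above 30 N or contact force between any of the fingers, the arm and breaker_tripped above 30 N).
It fails at once if the breaker is pushed with something other than the fingers (over 5 N) (contact force between the arm and breaker_tripped above 5 N).
It fails at once if a tool or the spark plug is moved or lifted (over 20 mm) (distance of any of hex_keys, plug, black_pliers, red_driver from where it was at the start of the episode above 0.02 m).
It also fails if it takes over 48 s, if anything falls off the work surface, if the arm or the gripper's body presses on something with over 40 N, if the wrist force passes 120 N, or if a joint passes its speed limit or range.

ROBOT

A 6-joint arm with a two-finger parallel gripper is mounted at the origin on a cart in front of the work surface, level with it; the furniture and walls round the work are solid. World frame = base frame: x ahead of the robot, y to its left, z up, the work surface at z = 0. Lengths are in mm, angles in rad, forces in N, time in s.
With the tool pointing down it reaches from about 300 to 775 mm from the base axis. Payload 14.6 kg.
Tool frame: the origin (TCP) lies at the very end of the fingers, on their centre line; the grasp point (between the pads) lies 19 mm behind it; z points along the fingers, y is the line along which they close (so a half turn about z gives the same grasp; the last joint's range is limited). The gripper opens to 94 mm and grips with 3 to 60 N. Pads are 16 mm wide; open, the fingers measure 119 mm over their backs; the gripper's body (75 mm by 177 mm) begins 78 mm behind the grasp point.
Start: joints at [1.253, 0.3, 1.521, -0, 1.321, -0.067], TCP at [136.496, 532.783, 205.446] pointing down, gripper open.
Joint ranges: [-3.03, 3.03], [-0.79, 2.21], [0.23, 2.52], [-1.04, 4.18], [0, 3.07], [-2.55, 2.55]. Speed limits (rad/s): [2.22, 2.22, 2.57, 3.14, 3.14, 3.14].

INTERFACE

Orientations are given as [roll, pitch, yaw] about the fixed x, y, z axes, in that order (R = Rz(yaw) Ry(pitch) Rx(roll)).
In Python, from cell import manip gives the robot as it stands.
- The arm moves only by the tool servo_tool, never from a script. Its argument "motion" is a list that holds one entry, the list of rows, each a list of 7 numbers: the shift along the world's x, y, z as a fraction of full scale, then the turn, a rotation vector about the world's x, y, z as a fraction of full scale, then the closure, from 0 (fully open) to 1 (shut). In form: [[[x, y, z, rx, ry, rz, gripper], ...]]. A call has 1 to 10 rows; each row is the pose to reach, as a shift and turn from the pose commanded when the call began, turning the shorter way round; what a row does not reach only later rows make up. Full scale, the value 1, is 0.5 m for a shift and pi rad for a turn. A row lasts 1/10 s, in which the tool goes at most 50 mm and 8.59 degrees, less where a joint would pass 70% of its speed; a pose out of reach is approached as far as the arm can. A call with a number of a shift or a turn outside -1 to 1 is refused whole. A call with a gripper value outside its range is refused whole. The fingers move at their own pace and stop on an object; "newtons" is the grip in N (left out, the last holds). Time passes only in rows, so rows that repeat a pose let the fingers close. It gives the time, the measured TCP pose, the force, the opening and the grip force at its end, in the units of the state.
- manip.read_state(): the state, without advancing time (a new reading comes with each control period).
- manip.camera(name): name is "side" or "top"; returns a dict with "frame" (420x560x3 uint8, red, green, blue), "range_z" (420x560 float32, mm along the optical axis (not along the pixel's ray), 0 where there is no reading), "vfov" (degrees; the focal length in pixels is half the picture's height over the tangent of half this angle, whatever the lens; pixels are square), "cx", "cy" (the principal point, pixels), "cam_to_world" (4x4, takes a point from camera to world coordinates). Camera axes: x right, y down, z forward; pixel columns grow to the right and rows downward; lengths in mm; the calibration is good to about 2 mm. A picture is of the moment at which its call begins.
- manip.sign_off(): hands the job in; it is judged then, once.
The state is a dict: "clock": time; "joints": joint angles; "qd": joint speeds; "effort": joint torques, N m; "eef_pos": TCP position; "eef_rot": TCP orientation; "wrist_force": force on the tool from outside, world axes, zero at the start; "moment": the same for the moment, N m; "finger_gap": finger opening in mm; "finger_force": force on a finger pad.
Only numpy, scipy, OpenCV 4.12 (cv2) and the standard library are available. Lean on these libraries where they do the work, as an engineer would, in place of code of your own. Each camera call takes 0.05 s, during which the arm holds its last target. There are 200 camera calls.

## Working session

There is one attempt and no reset: what is moved stays moved. The work goes in short steps, Python scripts to look and compute and a tool call to move; the robot and the scene stay as the last step left them, time stands still between calls to the robot, and variables do not carry over. Pictures are saved under pics/ and viewed, at most 10 in all, crops included, and the job is handed in when it is done.

Besides the shell and the picture viewer there is one more tool, called after "Call:" as a command line: name --argument value ..., lists and objects as JSON in quotes. servo_tool: Moves the arm, as the interface text tells. Its arguments: {"type":"object","properties":{"motion":{"type":"array"},"newtons":{"type":"number"}},"required":["motion"]}

```bash
ls; mkdir -p pics; cat > h.py <<'E'
import numpy as np, cv2
from cell import manip
def cloud(c):
    h,w=c["range_z"].shape; f=h/2/np.tan(np.radians(c["vfov"])/2)
    u,v=np.meshgrid(np.arange(w),np.arange(h)); z=c["range_z"]
    P=np.stack([(u-c["cx"])/f*z,(v-c["cy"])/f*z,z,np.ones_like(z)],-1)@np.array(c["cam_to_world"]).T
    P[z==0]=np.nan
    return P[...,:3]
def snap(n,tag):
    c=manip.camera(n); cv2.imwrite(f"pics/{tag}.png",c["frame"][...,::-1]); np.save(f"{tag}.npy",cloud(c)); return c
E
python3 - <<'E'
from h import *
s=manip.read_state(); print(s)
for n in("top","side"):
    c=snap(n,n+"0"); print(np.round(c["cam_to_world"],2),c["vfov"])
E
```

```text
pics
{'clock': 0.0, 'joints': array([ 1.25342091e+00,  3.00497405e-01,  1.52157468e+00,  3.54913733e-06,
        1.32070676e+00, -6.65806098e-02]), 'qd': array([-0.00116115,  0.0009844 , -0.00022651, -0.00084522, -0.00010995,
       -0.00047216]), 'effort': array([ 1.05215739e-03, -5.31799614e+01, -3.52737987e+01,  7.08626490e-02,
        2.43437866e-02, -8.79863615e-05]), 'eef_pos': array([136.40514249, 532.54555602, 204.87461387]), 'eef_rot': array([-3.14040933e+00, -8.23486217e-05,  2.89079691e+00]), 'wrist_force': array([-0.85183559,  0.3042747 , -0.20981156]), 'moment': array([0.01046468, 0.06623022, 0.03278689]), 'finger_force': 0.0, 'finger_gap': 94.37473671550823}
[[-1.00000e-02 -9.90000e-01  1.00000e-01  5.18180e+02]
 [-1.00000e+00  1.00000e-02 -2.00000e-02  1.42800e+01]
 [ 2.00000e-02 -1.00000e-01 -9.90000e-01  1.24807e+03]
 [ 0.00000e+00  0.00000e+00  0.00000e+00  1.00000e+00]] 48.635293301065055
[[-9.5000e-01 -1.4000e-01  2.6000e-01  3.4157e+02]
 [-3.0000e-01  4.6000e-01 -8.4000e-01  9.7277e+02]
 [-1.0000e-02 -8.8000e-01 -4.8000e-01  6.5892e+02]
 [ 0.0000e+00  0.0000e+00  0.0000e+00  1.0000e+00]] 52.928656340657845
```

View pics/top0.png

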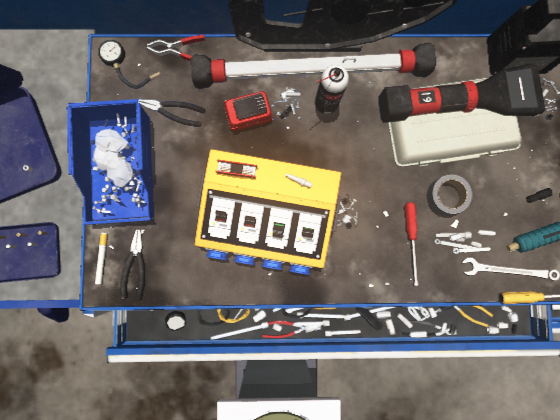

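View pics/side0.png

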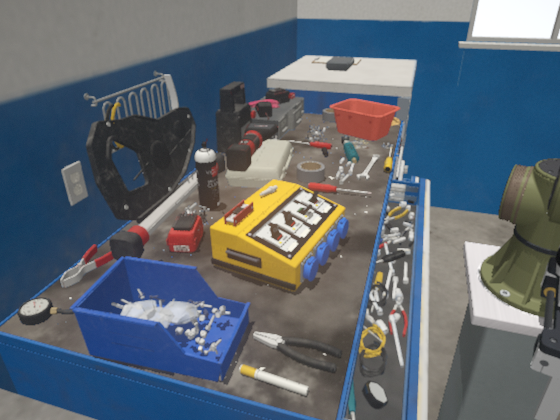

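```bash
python3 - <<'E'
from h import *
a=cv2.imread("pics/top0.png")[195:260,190:335]; b=cv2.imread("pics/side0.png")[178:258,235:350]
a=cv2.resize(a,(800,359),interpolation=cv2.INTER_CUBIC); b=cv2.resize(b,(800,556),interpolation=cv2.INTER_CUBIC)
cv2.imwrite("pics/ca.png",a); cv2.imwrite("pics/cb.png",b)
P=np.load("top0.npy"); im=cv2.imread("pics/top0.png"); hsv=cv2.cvtColor(im,cv2.COLOR_BGR2HSV)
# box footprint by height, region
m=(P[...,2]>72)&(P[...,2]<165); n,l,st,c=cv2.connectedComponentsWithStats(m.astype(np.uint8))
k=l[165,270]; q=P[l==k]; print(st[k],np.nanmin(q,0),np.nanmax(q,0))
# top ledge
L=(l==k)&(abs(P[...,2]-122)<4)&(hsv[...,0]>18)&(hsv[...,0]<35)&(hsv[...,1]>120)
print("ledge z",np.median(P[L][:,2]),L.sum())
r=cv2.minAreaRect(q[:,:2].astype(np.float32)); print(r)
np.save("mask.npy",l==k)
for R in [(215,165),(205,190),(330,200)]: print(R,P[R[1],R[0]])
E
```

```text
[  194   149   147   119 13307] [ 492.59539808 -163.40214984   72.01427139] [785.68983772 207.31141429 152.43522238]
ledge z 121.66375439975354 4146
((636.77880859375, 24.374603271484375), (359.60174560546875, 245.09872436523438), 79.41915130615234)
(215, 165) [745.61543502 150.01258429 118.28332754]
(205, 190) [683.7592361  174.26828361 117.5969572 ]
(330, 200) [ 655.61267254 -130.98482524  125.23469135]
```

View pics/ca.png

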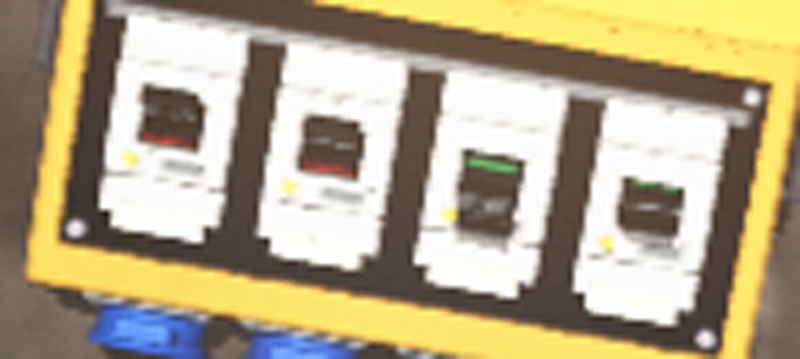

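View pics/cb.png

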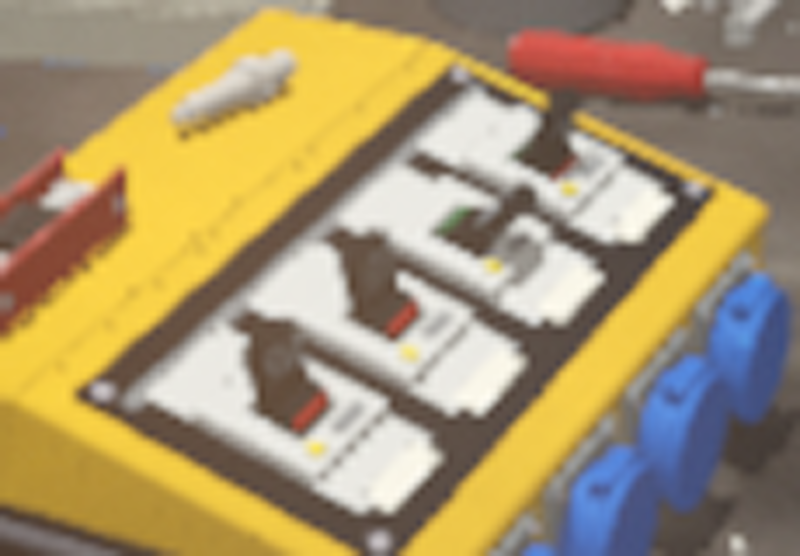

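```bash
python3 - <<'E'
from h import *
from scipy.optimize import least_squares
for n,roi in(("top",(150,275,190,345)),("side",(175,300,205,350))):
    P=np.load(n+"0.npy"); im=cv2.imread(f"pics/{n}0.png"); hsv=cv2.cvtColor(im,cv2.COLOR_BGR2HSV)
    R=np.zeros(im.shape[:2],bool); R[roi[0]:roi[1],roi[2]:roi[3]]=1
    Y=R&(hsv[...,0]>18)&(hsv[...,0]<35)&(hsv[...,1]>120)&(P[...,2]>90)&np.isfinite(P[...,2])
    L=Y&(abs(P[...,2]-122)<6)
    L=cv2.morphologyEx(L.astype(np.uint8),cv2.MORPH_OPEN,np.ones((3,3)))>0
    q=P[L]; A=np.c_[q[:,:2]-[640,20],np.ones(len(q))]; co=np.linalg.lstsq(A,q[:,2],rcond=None)[0]
    print(n,"plane",co,np.std(A@co-q[:,2]))
    print("rect",cv2.minAreaRect(q[:,:2].astype(np.float32)))
    W=R&(hsv[...,1]<60)&(hsv[...,2]>150)&(P[...,2]>75)&(P[...,2]<125)
    k,l,st,c=cv2.connectedComponentsWithStats(W.astype(np.uint8))
    for i in range(1,k):
        if st[i,4]>60:
            w=P[l==i]; print(st[i],cv2.minAreaRect(w[:,:2].astype(np.float32)),np.mean(w,0).round(1))
    D=R&(hsv[...,2]<110)&(P[...,2]>112)&(P[...,2]<150)&(P[...,0]<640)
    k,l,st,c=cv2.connectedComponentsWithStats(D.astype(np.uint8),connectivity=4)
    for i in range(1,k):
        if st[i,4]>8:
            w=P[l==i]; print("lever",st[i],np.mean(w,0).round(1), w[w[:,2].argsort()[-8:]].mean(0).round(1))
E
```

```text
top plane [ 9.30983471e-03 -2.50059869e-03  1.20963327e+02] 2.1217516681482356
rect ((707.3494873046875, 10.755020141601562), (328.7110900878906, 102.03237915039062), 78.89632415771484)
[ 208  195  118   59 3125] ((598.0546875, 30.288375854492188), (286.9503479003906, 98.46632385253906), 79.45694732666016) [600.3  29.8 107.1]
lever [291 207  38   7 138] [633.6 -83.6 118.8] [637.3 -75.9 122.8]
lever [264 208   6   6  19] [632.   24.  114.2] [633.7  26.  115.8]
lever [216 211  10   9  72] [621.8 135.3 128.5] [627.2 137.9 138.9]
lever [293 213   6   5  19] [621.3 -47.1 115. ] [622.5 -47.9 116.6]
lever [322 213   7  12  35] [ 610.5 -119.2  114.8] [ 617.1 -121.9  118. ]
lever [245 216  10  10  72] [608.   65.1 127.5] [611.9  63.9 138.8]
lever [273 225  11  13  90] [581.6  -3.3 121.6] [5.733e+02 2.000e-01 1.323e+02]
lever [302 228  11  10  68] [575.1 -73.  129.6] [571.  -76.1 139.9]
side plane [ 1.89444421e-02 -5.26350689e-03  1.20939529e+02] 1.4687316589706023
rect ((708.8707275390625, 15.980743408203125), (332.5983581542969, 105.72186279296875), 80.61615753173828)
[ 253  191   79   61 1631] ((597.795654296875, 34.548316955566406), (283.3638916015625, 100.44960021972656), 79.74728393554688) [598.4  51.6 105.6]
lever [290 189  12  11  35] [633.4 -79.7 118. ] [633.9 -83.7 119.5]
lever [309 191  10  11  46] [575.2 -63.9 125.7] [572.8 -67.2 136.6]
lever [299 205  13   8  37] [580.9  10.4 121.4] [572.4   7.7 129.3]
lever [283 211  10  14  79] [610.6  72.  123.8] [613.9  75.1 138. ]
lever [271 224   9  15  73] [623.  145.8 124.3] [627.  144.1 138.4]
```

Call:
servo_tool --motion '[[[0.48,-0.6,0,0,0,0.0216,1],[0.48,-0.6,0,0,0,0.0216,1],[0.48,-0.6,0,0,0,0.0216,1],[0.48,-0.6,0,0,0,0.0216,1],[0.48,-0.6,0,0,0,0.0216,1],[0.48,-0.6,0,0,0,0.0216,1],[0.48,-0.6,0,0,0,0.0216,1],[0.48,-0.6,0,0,0,0.0216,1],[0.48,-0.6,0,0,0,0.0216,1],[0.48,-0.6,0,0,0,0.0216,1]]]' --newtons 5

```text
clock: 1.1
eef_pos: [376.5, 232.5, 205.2]
eef_rot: [-3.141, -0.001, 2.957]
wrist_force: [-0.1, -0.2, 0.7]
finger_gap: 17.4
finger_force: 0.0
```

Remaining to (605.5, -78, 180): +229, -310.5, -25.

Call:
servo_tool --motion '[[[0.458,-0.62,-0.03,0,0,0,1],[0.458,-0.62,-0.03,0,0,0,1],[0.458,-0.62,-0.03,0,0,0,1],[0.458,-0.62,-0.03,0,0,0,1],[0.458,-0.62,-0.03,0,0,0,1],[0.458,-0.62,-0.03,0,0,0,1],[0.458,-0.62,-0.03,0,0,0,1],[0.458,-0.62,-0.03,0,0,0,1],[0.458,-0.62,-0.03,0,0,0,1],[0.458,-0.62,-0.03,0,0,0,1]]]'

```text
clock: 2.1
eef_pos: [605.4, -76.0, 189.7]
eef_rot: [3.141, -0.001, 2.959]
wrist_force: [-0.3, 0.9, 0.1]
finger_gap: 0.1
finger_force: 0.0
```

```bash
python3 - <<'E'
from h import *
s=manip.read_state(); print(s["eef_pos"],s["eef_rot"],s["finger_gap"])
c=snap("side","side1"); b=c["frame"][110:258,235:385,::-1]
cv2.imwrite("pics/cb1.png",cv2.resize(b,(600,592),interpolation=cv2.INTER_CUBIC))
C=np.linalg.inv(np.array(c["cam_to_world"])); f=210/np.tan(np.radians(c["vfov"])/2)
p=C@np.r_[s["eef_pos"],1]; u,v=c["cx"]+f*p[0]/p[2],c["cy"]+f*p[1]/p[2]; print("tcp px",u,v,"crop",(u-235)*4,(v-110)*4)
E
```

```text
[605.43651777 -75.99210402 189.71847561] [ 3.14133682e+00 -1.31435927e-03  2.95927996e+00] 0.14228191318517464
tcp px 304.906029257604 172.00512030251735 crop 279.6241170304161 248.02048121006942
```

View pics/cb1.png

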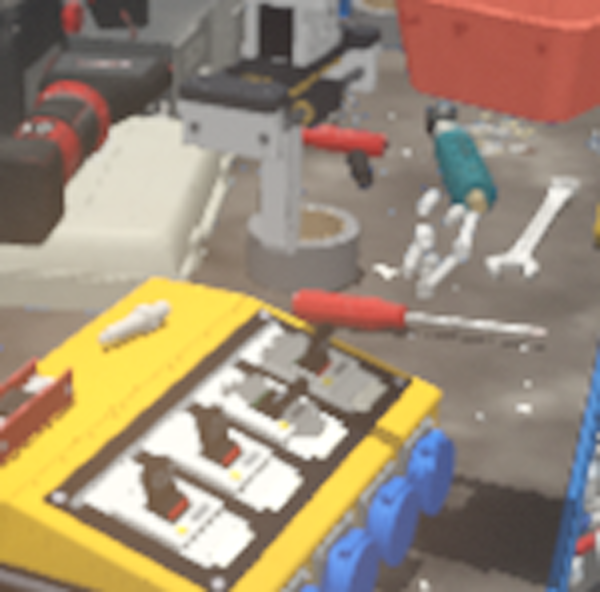

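Call:
servo_tool --motion '[[[0,0,-0.05,0,0,0,1],[0,0,-0.1,0,0,0,1],[0,0,-0.12,0,0,0,1],[0,0,-0.14,0,0,0,1],[0,0,-0.14,0,0,0,1]]]'

```text
clock: 2.65
eef_pos: [605.2, -76.5, 120.0]
eef_rot: [3.142, -0.001, 2.959]
wrist_force: [-0.4, -0.5, -0.9]
finger_gap: 0.6
finger_force: 0.0
```

```bash
python3 - <<'E'
from h import *
s=manip.read_state(); print(s["eef_pos"],s["wrist_force"])
c=snap("side","side2"); b=c["frame"][150:240,270:360,::-1]
cv2.imwrite("pics/cb2.png",cv2.resize(b,(600,600),interpolation=cv2.INTER_CUBIC))
E
```

```text
[605.22682029 -76.48506831 120.03962404] [-0.38937379 -0.52497676 -0.85828454]
```

View pics/cb2.png

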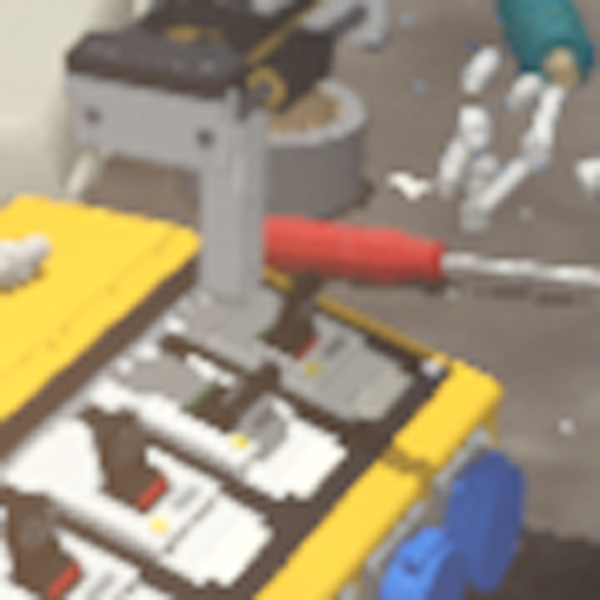

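Call:
servo_tool --motion '[[[-0.01,0.002,0,0,0,0,1],[-0.02,0.004,0,0,0,0,1],[-0.03,0.006,0,0,0,0,1],[-0.035,0.007,0,0,0,0,1],[-0.04,0.008,0,0,0,0,1],[-0.045,0.008,0,0,0,0,1]]]'

```text
clock: 3.3
eef_pos: [582.8, -73.2, 120.6]
eef_rot: [3.142, 0.0, 2.959]
wrist_force: [-0.3, 0.4, 0.6]
finger_gap: 0.7
finger_force: 0.0
```

Call:
servo_tool --motion '[[[-0.005,0.001,0,0,0,0,1],[-0.01,0.002,0,0,0,0,1],[-0.01,0.002,0,0,0,0,1]]]'

```text
clock: 3.6
eef_pos: [578.2, -72.3, 120.8]
eef_rot: [-3.142, 0.001, 2.959]
wrist_force: [2.4, -0.6, 1.3]
finger_gap: 0.3
finger_force: 1.4
```

```bash
python3 - <<'E'
from h import *
s=manip.read_state(); print(s["eef_pos"],s["wrist_force"])
c=snap("side","side3"); b=c["frame"][170:230,285:345,::-1]
cv2.imwrite("pics/cb3.png",cv2.resize(b,(600,600),interpolation=cv2.INTER_CUBIC))
E
```

```text
[578.23924778 -72.28371429 120.83010265] [ 2.42084045 -0.64814147  1.26531073]
```

View pics/cb3.png

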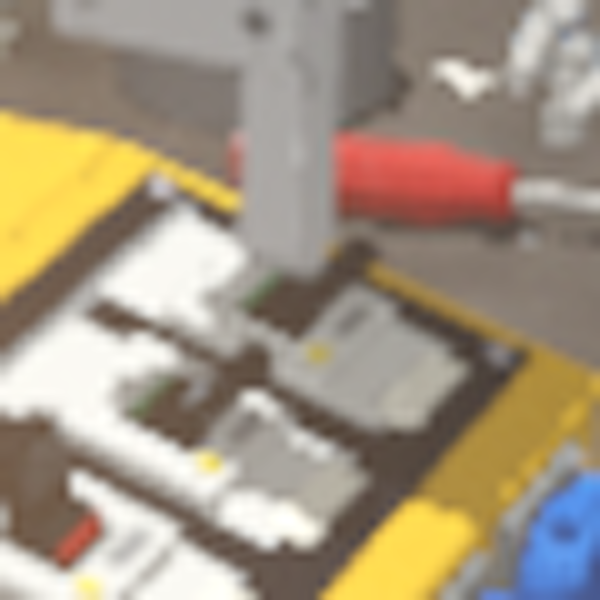

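Call:
servo_tool --motion '[[[-0.004,0.001,0,0,0,0,1],[-0.008,0.0015,0,0,0,0,1],[-0.008,0.0015,0,0,0,0,1]]]'

```text
clock: 3.95
eef_pos: [576.0, -71.9, 122.1]
eef_rot: [3.142, 0.007, 2.959]
wrist_force: [11.0, -1.1, 6.8]
finger_gap: 0.0
finger_force: 6.2
```

Call:
servo_tool --motion '[[[0.02,-0.004,0,0,0,0,1],[0.02,-0.004,0.06,0,0,0,1],[0.02,-0.004,0.12,0,0,0,1],[-0.03,0.005,0.12,0,0,0,1],[-0.08,0.013,0.12,0,0,0,1],[-0.08,0.013,0.12,0,0,0,1],[-0.08,0.013,0.06,0,0,0,1],[-0.08,0.013,0.02,0,0,0,1],[-0.08,0.013,-0.008,0,0,0,1],[-0.08,0.013,-0.008,0,0,0,1]]]'

```text
clock: 4.95
eef_pos: [533.4, -64.9, 114.7]
eef_rot: [3.142, -0.003, 2.959]
wrist_force: [0.0, -0.3, 0.7]
finger_gap: 0.6
finger_force: 0.0
```

```bash
python3 - <<'E'
from h import *
s=manip.read_state(); print(s["eef_pos"],s["wrist_force"])
c=snap("side","side4"); b=c["frame"][170:230,285:345,::-1]
cv2.imwrite("pics/cb4.png",cv2.resize(b,(600,600),interpolation=cv2.INTER_CUBIC))
E
```

```text
[533.41412259 -64.85797903 114.66873341] [ 0.02112921 -0.2779334   0.7136102 ]
```

View pics/cb4.png

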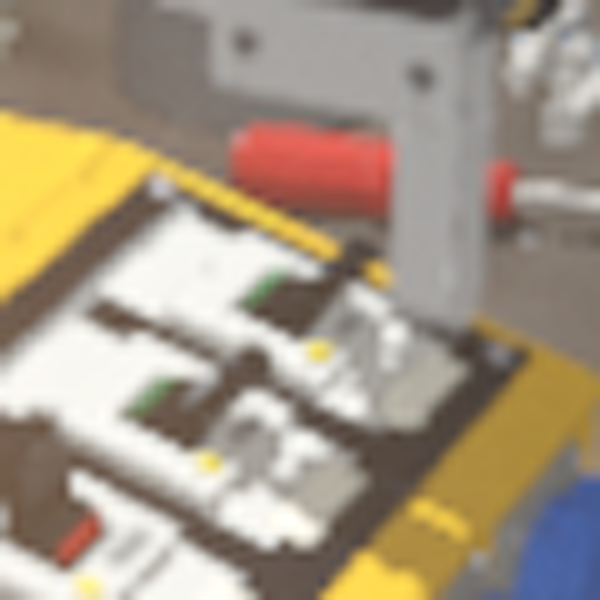

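Call:
servo_tool --motion '[[[0.012,-0.002,0,0,0,0,1],[0.024,-0.004,0,0,0,0,1],[0.034,-0.006,0,0,0,0,1],[0.042,-0.008,0,0,0,0,1],[0.05,-0.009,0,0,0,0,1],[0.056,-0.01,0,0,0,0,1],[0.062,-0.0115,0,0,0,0,1]]]'

```text
clock: 5.7
eef_pos: [565.4, -70.8, 116.5]
eef_rot: [-3.142, 0.0, 2.959]
wrist_force: [-0.5, 0.2, 0.2]
finger_gap: 0.2
finger_force: 0.1
```

Call:
servo_tool --motion '[[[0.004,-0.001,0,0,0,0,1],[0.008,-0.0015,0,0,0,0,1],[0.012,-0.002,0,0,0,0,1],[0.012,-0.002,0,0,0,0,1]]]'

```text
clock: 6.1
eef_pos: [570.3, -71.7, 116.2]
eef_rot: [-3.141, -0.003, 2.959]
wrist_force: [-6.9, 0.5, 4.1]
finger_gap: 0.7
finger_force: 3.7
```

Call:
servo_tool --motion '[[[0.004,-0.001,0,0,0,0,1],[0.004,-0.001,0,0,0,0,1],[0.004,-0.001,0,0,0,0,1]]]'

```text
clock: 6.4
eef_pos: [570.7, -71.8, 116.1]
eef_rot: [-3.141, -0.006, 2.959]
wrist_force: [-18.8, 2.9, 9.9]
finger_gap: 0.3
finger_force: 10.5
```

Call:
servo_tool --motion '[[[-0.03,0.005,0,0,0,0,1],[-0.06,0.011,0,0,0,0,1],[-0.08,0.014,0.06,0,0,0,1],[-0.08,0.014,0.15,0,0,0,1],[-0.08,0.014,0.2,0,0,0,1],[-0.08,0.014,0.2,0,0,0,1],[-0.08,0.014,0.2,0,0,0,1]]]'

```text
clock: 7.1
eef_pos: [533.0, -65.2, 216.2]
eef_rot: [-3.142, 0.0, 2.959]
wrist_force: [-0.1, -0.0, -0.9]
finger_gap: 0.6
finger_force: 0.0
```

```bash
python3 - <<'E'
from h import *
s=manip.read_state(); print(s["eef_pos"],s["wrist_force"])
c=snap("side","side5"); b=c["frame"][165:255,240:340,::-1]
cv2.imwrite("pics/cb5.png",cv2.resize(b,(660,594),interpolation=cv2.INTER_CUBIC))
E
```

```text
[532.97801275 -65.20540264 216.22124931] [-0.09433627 -0.01875185 -0.91858984]
```

View pics/cb5.png

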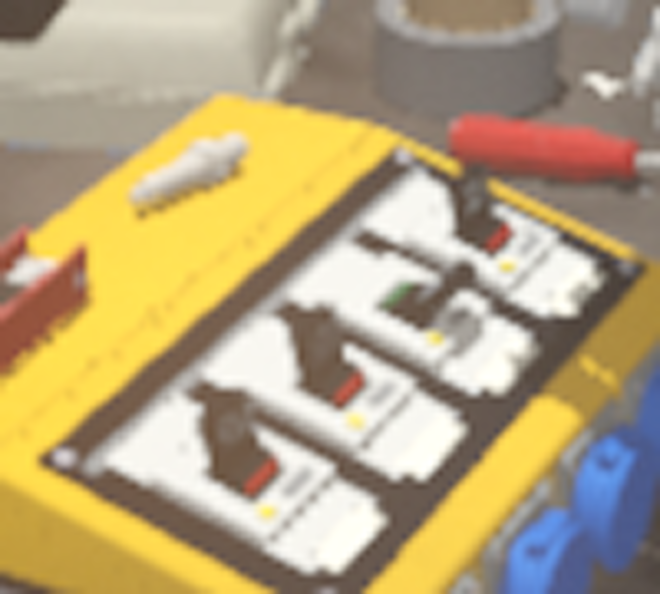

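The reset lever, at (470,210), now shows only red, like the two breakers that are on. The off breaker at (430,300) is unchanged, and the hand is clear.

```bash
python3 -c "
from cell import manip
print(manip.sign_off())"
```

```text
the job is handed in; nothing more can be done
None
```

I pushed the tripped breaker (rightmost, box y = -108) to off and then to on with closed fingertips, at up to about 21 N wrist force. The last picture shows it on, the other three levers unchanged and the hand clear; I handed the job in at about 7 s, and sign-off returned no verdict.

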